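# Close the centrifuge bucket

### The arm

A 6-joint arm with a two-finger parallel gripper is mounted at the origin on the work surface. World frame = base frame: x ahead of the robot, y to its left, z up, the work surface at z = 0. Lengths are in m, angles in rad, forces in N, time in s.
With the tool pointing down it reaches from about 0.35 to 1 m from the base axis. Payload 7.1 kg.
Tool frame: the origin (TCP) lies at the very end of the fingers, on their centre line; the grasp point (between the pads) lies 19 mm behind it; z points along the fingers, y is the direction in which the jaws open and shut (so a half turn about z gives the same grasp; the last joint's range is limited). The gripper opens to 85 mm and grips with 20 to 120 N. Pads are 22 mm wide; open, the fingers measure 114 mm over their backs; the gripper's body (76 mm by 85 mm) begins 54 mm behind the grasp point. The pads swing forward as they close: fully open they stand 13 mm farther back than shut.
Start: joints at [-1.269, 0.423, 1.63, -0, 1.089, -0.019], TCP at [0.197, -0.593, 0.231] pointing down, gripper open.
Joint ranges: [-3, 3], [-0.9, 2.11], [0.09, 2.58], [-1.31, 4.45], [0.11, 2.69], [-2.54, 2.54]. Speed limits (rad/s): [2.39, 2.39, 3.01, 3.14, 3.14, 3.14].

### API

Orientations are given as a rotation vector (axis times angle).
In Python, from plant import * gives the robot as it stands.
- The arm moves only by the tool jog_arm, never from a script. Its argument "steps" is a list that holds one entry, the list of rows, each a list of 7 numbers: the finger opening in m, from 0 to 0.0854, then the shift along the tool's x, y, z in m, then the turn, a rotation vector about the tool's x, y, z in rad. A call has exactly 10 rows; each row shifts and turns the pose as measured when the row begins, along the tool's axes as they then stand; what a row does not reach is not made up. A row lasts 1/12 s, in which the tool goes at most 41.7 mm and 7.16 degrees, less where a joint would pass 70% of its speed; a pose out of reach is approached as far as the arm can. A call is refused whole if a number of a shift passes 0.0417 or a number of a turn 0.125, either way. A call with a gripper value outside its range is refused whole. The fingers move at their own pace and stop on an object; the grip force is fixed at half the most. Time passes only in rows, so rows that do not move let the fingers close, or fill a call up. It gives the time, the measured TCP pose, the force and the opening at its end, in the units of the state.
- sense(): the state, without advancing time (a new reading comes with each control period).
- snapshot(name): name is "side" or "top" or "wrist"; returns a dict with "image" (400x640x3 uint8, red, green, blue), "camera_matrix" (3x3 intrinsics, pixels), "R" (3x3) and "t" (3): a world point X has camera coordinates R X + t; the wrist camera has in their place "T_tool_cam" (4x4, takes a point from camera to tool coordinates, whose origin is the TCP and whose axes are the flange's). Camera axes: x right, y down, z forward; pixel columns grow to the right and rows downward; lengths in m; the calibration is good to about 2 mm. A picture is of the moment at which its call begins: read the wrist's pose just before it. There is no depth.
- close_job(): hands the job in, once; it reports no verdict.
The state is a dict: "time": time; "joints": joint angles; "qd": joint speeds; "joint_torque": joint torques, N m; "tcp_pos": TCP position; "tool_rot": TCP orientation; "wrist_force": force on the tool from outside, world axes, zero at the start; "moment": the same for the moment, N m; "finger_gap": finger opening in m.
Only numpy, scipy, OpenCV 4.12 (cv2) and the standard library are available. Lean on these libraries where they do the work, as an engineer would, in place of code of your own. Each camera call takes 0.05 s, during which the arm holds its last target. There are 200 camera calls.

### The job

One of the two centrifuge buckets has its blue lid only laid on, with the lid's lugs riding on the rim. Turn the blue lid on the rim until its orange key stands over its own bucket's orange pointer and drops into the notch, press it fully home so that it lies flat on the rim, and let go. Do not lift the blue lid off its bucket, and leave the green-lidded bucket and the tube rack as they are.

Things in the scene. Friction and masses are not known exactly. Their poses are not given: they have to be found in the camera images.
- lid: Blue lid, 0.22 kg: disc 116 mm wide, 6 thick. Black grip bar on top: 76 mm along x, 14 along y, top 40 above origin (centre of disc underside). Below: plug 92 mm wide, 20 deep, 4 mm play in bucket; three lugs 14 wide, 10 deep: orange key at +x, out to 68 mm, others at +/-125 deg. Starts with lugs on the rim, key 30-75 deg anticlockwise (from above) of pointer; turns easily.
- bucket: Fixed aluminium bucket under the blue lid, 112 mm wide, wall 6, foot 128 wide; origin at its base centre, z up, rim 90 mm above. Rim notches 13 mm deep at +x and +/-125 deg take the lugs with 11 deg play each way. Orange pointer under the +x notch, out to 74 mm. Lid origin is 100 mm above this origin with lugs on the rim, 90 when seated; seats only with lid x along bucket x.
- closed_lid: Green lid, same shape and size as the blue one (origin: centre of disc underside, x towards its orange key), already seated on its own bucket, which is like the first. To be left alone.
- rack: White tube rack with capped blood tubes, loose, 70 mm (x) by 170 mm (y), 94 mm high over the caps; origin: centre of its underside. To be left alone.
Things that resemble listed ones, but are neither listed nor needed, are in the scene too. What is meant by the lid is not pink or red, and is the smaller of those in its own colour.

How it is judged:
At the end, for the whole second after the job is handed in: The blue lid is seated on its own bucket: its origin within 4 mm above (5 mm below) its seated height of 90 mm over the bucket's origin, centred within 10 mm, its x within 15 degrees of the bucket's x, flat within 3.4 degrees, at rest and released (z of lid in the frame of bucket between 0.085 and 0.094 m and horizontal distance between lid and bucket below 0.01 m and angle between the x axis of lid and the x axis of bucket, either way round below 0.27 rad and angle between lid's own z axis and vertical below 0.06 rad and linear speed of lid below 0.02 m/s); the robot touches nothing.
It fails at once if the blue lid is lifted off its bucket (plug out of the mouth: raised more than 35 mm above its seat, or 30 mm off centre) (z of lid in the frame of bucket above 0.125 m or horizontal distance between lid and bucket above 0.03 m).
It fails at once if the green lid is moved more than 10 mm (distance of closed_lid from where it was at the start of the episode above 0.01 m).
It fails at once if the tube rack is moved more than 20 mm (distance of rack from where it was at the start of the episode above 0.02 m).
It also fails if it takes over 30 s, if anything falls off the work surface, if the arm or the gripper's body presses on something with over 40 N, if the wrist force passes 120 N, or if a joint passes its speed limit or range.

## Working session

There is one attempt and no reset: what is moved stays moved. The work goes in short steps, Python scripts to look and compute and a tool call to move; the robot and the scene stay as the last step left them, time stands still between calls to the robot, and variables do not carry over. Pictures are saved under pics/ and viewed, about 8 in all and at most 12, crops included, and the job is handed in when it is done.

Besides the shell and the picture viewer there is one more tool, called after "Emit:" as name(argument=value, ...), one argument or row to a line, values as JSON. jog_arm: Moves the arm, as the interface text tells. Its arguments: {"type":"object","properties":{"steps":{"type":"array"}},"required":["steps"]}

```bash
mkdir -p pics; cat > h.py <<'E'
from plant import *
import numpy as np, cv2
from scipy.spatial.transform import Rotation as Ro
def save(name,fn):
    s=sense(); d=snapshot(name); cv2.imwrite('pics/'+fn,d['image'][:,:,::-1]); 
    if 'T_tool_cam' in d:
        T=np.eye(4);T[:3,:3]=Ro.from_rotvec(s['tool_rot']).as_matrix();T[:3,3]=s['tcp_pos']
        C=np.linalg.inv(T@np.array(d['T_tool_cam'])); d['R']=C[:3,:3];d['t']=C[:3,3]
    np.savez('pics/'+fn[:-4]+'.npz',K=d['camera_matrix'],R=d['R'],t=d['t'],image=d['image'])
    return d
def px2w(d,u,v,z):
    K,R,t=[np.array(d[k]) for k in('K' if 'K' in d else 'camera_matrix','R','t')]
    r=R.T@np.linalg.solve(K,[u,v,1.]);c=-R.T@t
    return c+r*(z-c[2])/r[2]
def w2px(d,X):
    K,R,t=[np.array(d[k]) for k in('K' if 'K' in d else 'camera_matrix','R','t')]
    p=K@(R@np.array(X)+t);return p[:2]/p[2]
E
python3 - <<'E'
from h import *
a=save('top','top0.png');b=save('side','side0.png')
print(sense())
for d in(a,b):print(-np.array(d['R']).T@d['t'])
E
```

```text
{'time': 0.1, 'joints': array([-1.26903150e+00,  4.23763296e-01,  1.63060658e+00, -1.39025438e-05,
        1.08858858e+00, -1.90122416e-02]), 'qd': array([ 8.07377129e-05, -1.23412262e-03, -2.88057903e-03,  8.87520806e-06,
        8.85690437e-04, -1.03484561e-03]), 'joint_torque': array([-8.86425169e-04, -5.58425188e+01, -2.82444817e+01, -5.91943467e-05,
        3.01301588e-03,  4.02894912e-06]), 'tcp_pos': array([ 0.19693393, -0.59264961,  0.23062687]), 'tool_rot': array([-3.09993653e+00, -5.01512236e-01,  3.21309333e-04]), 'wrist_force': array([-0.06292346, -0.10322444,  0.18577122]), 'moment': array([-3.21370573e-03,  3.70456294e-02,  3.04621280e-05]), 'finger_gap': 0.08575570959064174}
[0.36927546 0.07293861 1.30595913]
[0.48085581 0.84961176 0.73900568]
```

View pics/top0.png

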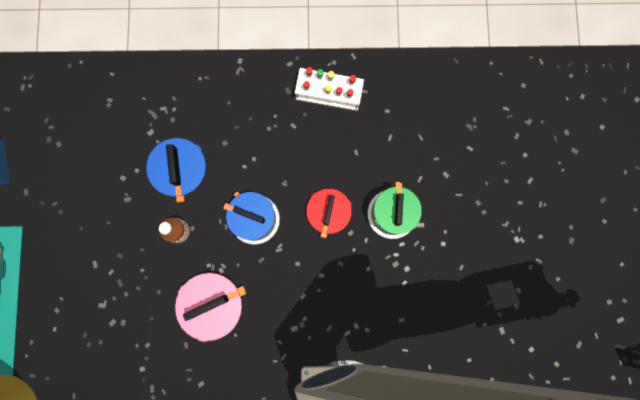

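View pics/side0.png

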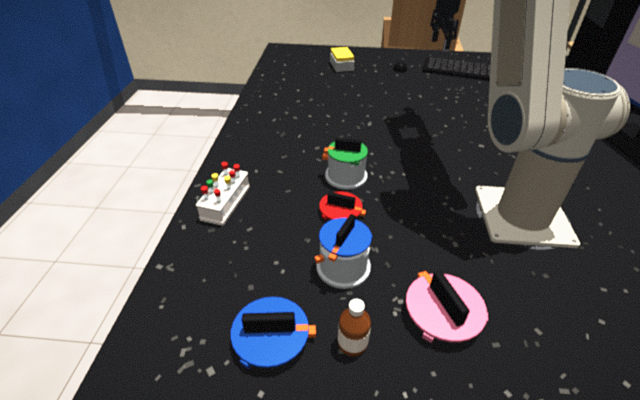

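Candidates: the blue lid at top (251,217) / side (345,237), sitting on a bucket, and the blue lid at top (176,167) / side (270,330), which is wider and lies on the table. The first fits: it is the smaller one, and on a bucket. Red (329,211), pink (208,306) and green (397,210) are not meant. I'll confirm with a crop and measure.

```bash
python3 - <<'E'
from h import *
a=np.load('pics/top0.npz');b=np.load('pics/side0.npz')
A=cv2.resize(a['image'][175:255,205:305],None,fx=5,fy=5,interpolation=cv2.INTER_CUBIC)
B=cv2.resize(b['image'][205:295,300:390],None,fx=400/90,fy=400/90,interpolation=cv2.INTER_CUBIC)
A=cv2.copyMakeBorder(A,0,0,0,0,0)
cv2.imwrite('pics/crop0.png',np.hstack([cv2.resize(A,(400,320)),cv2.resize(B,(320,320))])[:,:,::-1])
for (n,d,w) in (('top',a,(200,175,310,255)),('topbig',a,(130,120,205,210)),('side',b,(300,205,390,295))):
    im=d['image'][w[1]:w[3],w[0]:w[2]]
    h=cv2.cvtColor(im,cv2.COLOR_RGB2HSV)
    m=cv2.inRange(h,(100,150,80),(125,255,255)); v,u=np.nonzero(m)
    (c,r,ang)=cv2.fitEllipse(cv2.convexHull(np.stack([u,v],1).astype(np.float32)))
    z=.006 if n=='topbig' else .106
    p=px2w(d,c[0]+w[0],c[1]+w[1],z); q=px2w(d,c[0]+w[0]+max(r)/2,c[1]+w[1],z)
    print(n,np.round(c,1)+w[:2],np.round(r,1),p.round(4),'radius',np.linalg.norm(p-q).round(4))
    m=cv2.inRange(h,(5,150,120),(18,255,255));k,l,st,ce=cv2.connectedComponentsWithStats(m)
    for i in range(1,k):
        if st[i,4]>3:
            uv=ce[i]+w[:2]; print('  orange',st[i,4],uv.round(1),[px2w(d,*uv,zz).round(3)[:2] for zz in(.106,.075)])
E
```

```text
top [236.1 202.7] [53.  87.5] [0.5131 0.261  0.106 ] radius 0.1054
  orange 16 [235.8 193.4] [array([0.536, 0.262]), array([0.54 , 0.267])]
  orange 42 [227.1 206.4] [array([0.504, 0.283]), array([0.508, 0.288])]
topbig [175.8 166.6] [57.9 61.2] [0.6231 0.436  0.006 ] radius 0.0807
  orange 32 [178.  190.2] [array([0.545, 0.402]), array([0.55, 0.41])]
  orange 55 [179.9 198.7] [array([0.525, 0.397]), array([0.529, 0.405])]
side [345.  236.2] [38.7 53.6] [0.4804 0.2287 0.106 ] radius 0.0592
  orange 56 [360.2 209.9] [array([0.448, 0.138]), array([0.447, 0.103])]
  orange 21 [335.1 249.1] [array([0.5  , 0.269]), array([0.5  , 0.241])]
  orange 41 [332.4 256.3] [array([0.504, 0.29 ]), array([0.505, 0.263])]
  orange 46 [318.4 257.5] [array([0.533, 0.296]), array([0.535, 0.269])]
```

View pics/crop0.png

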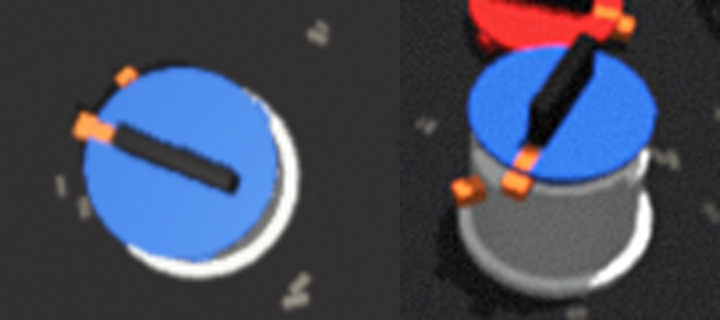

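The crop confirms it. The lid sits on the bucket with lugs on the rim; its radius is 59 mm against 81 mm for the big one. The key is at crop (90,127) and the pointer at (125,76), so the lid needs about 33° clockwise. Its centre is near (0.480, 0.229), with the key at about 67° and the pointer at about 34°. I'll approach by way of larger x.

Emit:
jog_arm(
  steps=[
    [[0.085, 0.033, -0.024, 0, 0, 0, 0], [0.085, 0.033, -0.024, 0, 0, 0, 0], [0.085, 0.033, -0.024, 0, 0, 0, 0], [0.085, 0.033, -0.024, 0, 0, 0, 0], [0.085, 0.033, -0.024, 0, 0, 0, 0], [0.085, 0.033, -0.024, 0, 0, 0, 0], [0.085, 0.033, -0.024, 0, 0, 0, 0], [0.085, 0.033, -0.024, 0, 0, 0, 0], [0.085, 0.033, -0.024, 0, 0, 0, 0], [0.085, 0.033, -0.024, 0, 0, 0, 0]],
  ],
)

```text
time: 0.93
tcp_pos: [0.4352, -0.2574, 0.2271]
tool_rot: [-3.102, -0.481, 0.005]
wrist_force: [1.2, -0.4, -0.4]
finger_gap: 0.0847
```

Emit:
jog_arm(
  steps=[
    [[0.085, 0.015, -0.038, -0.002, 0, 0, 0], [0.085, 0.015, -0.038, -0.002, 0, 0, 0], [0.085, 0.015, -0.038, -0.002, 0, 0, 0], [0.085, 0.015, -0.038, -0.002, 0, 0, 0], [0.085, 0.015, -0.038, -0.002, 0, 0, 0], [0.085, 0.015, -0.038, -0.002, 0, 0, 0], [0.085, 0.015, -0.038, -0.002, 0, 0, 0], [0.085, 0.015, -0.038, -0.002, 0, 0, 0], [0.085, 0.015, -0.038, -0.002, 0, 0, 0], [0.085, 0.015, -0.038, -0.002, 0, 0, 0]],
  ],
)

```text
time: 1.77
tcp_pos: [0.4627, 0.1578, 0.2466]
tool_rot: [-3.103, -0.481, 0.004]
wrist_force: [0.5, -0.6, 0.3]
finger_gap: 0.085
```

Emit:
jog_arm(
  steps=[
    [[0.085, 0, 0, 0, 0, 0, -0.1], [0.085, 0, 0, 0, 0, 0, -0.1], [0.085, 0, 0, 0, 0, 0, -0.1], [0.085, 0, 0, 0, 0, 0, -0.1], [0.085, 0, 0, 0, 0, 0, -0.1], [0.085, 0, 0, 0, 0, 0, -0.1], [0.085, 0, 0, 0, 0, 0, -0.1], [0.085, 0, 0, 0, 0, 0, -0.1], [0.085, 0, 0, 0, 0, 0, -0.06], [0.085, 0, 0, 0, 0, 0, 0]],
  ],
)

```text
time: 2.6
tcp_pos: [0.46, 0.1685, 0.2444]
tool_rot: [-2.568, -1.8, 0.007]
wrist_force: [0.0, 0.1, -0.7]
finger_gap: 0.085
```

```bash
python3 - <<'E'
from h import *
d=save('wrist','w1.png');s=sense()
print(s['tcp_pos'],s['joints'].round(2),Ro.from_rotvec(s['tool_rot']).as_matrix().round(3))
for z in (.106,.075): print(w2px(d,[.48,.229,z]),w2px(d,[.504,.285,z]),w2px(d,[.537,.268,z]))
E
```

```text
[0.4599121  0.16851918 0.24437658] [0.32 0.21 1.91 0.   1.03 0.67] [[ 0.344  0.939 -0.007]
 [ 0.939 -0.344  0.002]
 [-0.001 -0.007 -1.   ]]
[320.20226357 110.80187815] [324.66672773  27.65244709] [373.12013083  34.45442923]
[320.53398551 109.58312223] [324.5524703   35.04660534] [367.96391317  41.11082795]
```

View pics/w1.png

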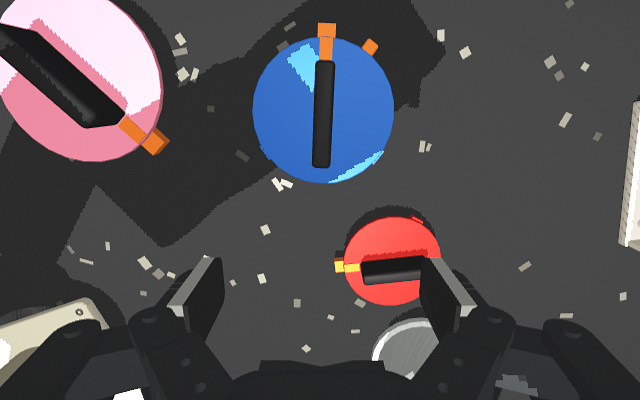

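Wrist view: lid centre about (323,110), key at (326,42), bar from (324,62) to (321,166), pointer at (370,47). I'll measure these properly.

```bash
python3 - <<'E'
from h import *
d=np.load('pics/w1.npz');b=np.load('pics/side0.npz')
w=(240,10,405,195);im=d['image'][w[1]:w[3],w[0]:w[2]];h=cv2.cvtColor(im,cv2.COLOR_RGB2HSV)
m=cv2.inRange(h,(85,90,80),(125,255,255));v,u=np.nonzero(m)
c,r,_=cv2.fitEllipse(cv2.convexHull(np.stack([u,v],1).astype(np.float32)));c=np.array(c)+w[:2]
C=px2w(d,*c,.106);print('c',c,r,C,'R',np.linalg.norm(px2w(d,c[0]+r[0]/2,c[1],.106)-C))
ang=lambda p:np.degrees(np.arctan2(p[1],p[0]))
k,l,st,ce=cv2.connectedComponentsWithStats(cv2.inRange(h,(5,150,120),(18,255,255)))
for i in range(1,k):
    if st[i,4]>15:
        uv=ce[i]+w[:2];print('or',st[i],uv)
        for z in(.1,.07):
            p=px2w(d,*uv,z)-C;print(z,p.round(4),np.linalg.norm(p[:2]),ang(p))
p1,p2=px2w(d,324,62,.14),px2w(d,321,166,.14);print('bar',p1,p2,np.linalg.norm(p1-p2),ang(p1-p2),(p1+p2)/2)
P=lambda d:d['K']@np.c_[d['R'],d['t']]
X=cv2.triangulatePoints(P(d),P(b),np.array([370.,47]),np.array([318.4,257.5]));X=X[:3,0]/X[3];print('ptr',X,ang(X-C),np.linalg.norm((X-C)[:2]))
s=sense();R=Ro.from_rotvec(s['tool_rot']).as_matrix();print('shift tool',R.T@(C-s['tcp_pos']),ang(R[:,0]))
E
```

```text
c [322.99903107 110.03249359] (143.09872436523438, 147.63232421875) [0.48232998 0.22879411 0.106     ] R 0.05773607850717823
or [ 77  12  19  39 541] [325.97781885  39.49907579]
0.1 [ 0.0202  0.049  -0.006 ] 0.053010149493625515 67.61566041601473
0.07 [ 0.0219  0.0533 -0.036 ] 0.05760893859114055 67.62263607844473
or [122  28  16  18 167] [369.83832335  46.37125749]
0.1 [ 0.0508  0.0326 -0.006 ] 0.06038289886589444 32.71574465909978
0.07 [ 0.0557  0.0352 -0.036 ] 0.06591922919143385 32.25327072949816
bar [0.49418125 0.25938746 0.14      ] [0.46764659 0.19241098 0.14      ] 0.07204121839174046 68.38757572071145 [0.48091392 0.22589922 0.14      ]
ptr [0.53673165 0.26373439 0.06932517] 32.711208843074644 0.064655746099088
shift tool [0.06443887 0.00130437 0.13830994] 69.86875734087096
```

Sizes agree: R is 57.7 mm (58 given), the bar 72 mm (76 given), the pointer radius 65 mm. Lid centre (0.482, 0.228), key at 67.7°, pointer at 32.5°, so 35° clockwise. I'll go over the bar and down to about 0.15.

Emit:
jog_arm(
  steps=[
    [[0.085, 0.032, 0.0005, 0, 0, 0, 0.03], [0.085, 0.031, 0.0005, 0, 0, 0, 0], [0.085, 0, 0, 0.015, 0, 0, 0], [0.085, 0, 0, 0.015, 0, 0, 0], [0.085, 0, 0, 0.015, 0, 0, 0], [0.085, 0, 0, 0.015, 0, 0, 0], [0.085, 0, 0, 0.015, 0, 0, 0], [0.085, 0, 0, 0.01, 0, 0, 0], [0.085, 0, 0, 0, 0, 0, 0], [0.085, 0, 0, 0, 0, 0, 0]],
  ],
)

```text
time: 3.48
tcp_pos: [0.4843, 0.2301, 0.1556]
tool_rot: [-2.62, -1.724, 0.006]
wrist_force: [-0.0, -0.1, -0.0]
finger_gap: 0.0851
```

```bash
cat > st.py <<'E'
from h import *
s=sense();R=Ro.from_rotvec(s['tool_rot']).as_matrix()
print(s['tcp_pos'],s['wrist_force'].round(1),s['moment'].round(2),s['finger_gap'],'yaw',np.degrees(np.arctan2(R[1,0],R[0,0])),'z',R[:,2].round(4),'q6',s['joints'][5])
print('tool-frame shift to lid centre',R.T@(np.array([.482,.228,.112])-s['tcp_pos']))
E
python3 st.py
```

```text
[0.48434762 0.23012069 0.15556996] [-0.  -0.1 -0. ] [0.01 0.02 0.06] 0.08508756141442646 yaw 66.69830894536263 z [-0.0062  0.0019 -1.    ] q6 0.821993380410911
tool-frame shift to lid centre [-0.00284818 -0.00103731  0.04357938]
```

Emit:
jog_arm(
  steps=[
    [[0.085, -0.0028, -0.001, 0.011, 0, 0, -0.02], [0.085, 0, 0, 0.011, 0, 0, 0], [0.085, 0, 0, 0.011, 0, 0, 0], [0.085, 0, 0, 0.01, 0, 0, 0], [0.0, 0, 0, 0, 0, 0, 0], [0.0, 0, 0, 0, 0, 0, 0], [0.0, 0, 0, 0, 0, 0, 0], [0.0, 0, 0, 0, 0, 0, 0], [0.0, 0, 0, 0, 0, 0, 0], [0.0, 0, 0, 0, 0, 0, 0]],
  ],
)

```text
time: 4.32
tcp_pos: [0.4851, 0.2293, 0.1135]
tool_rot: [-2.608, -1.745, -0.003]
wrist_force: [-2.0, -1.5, 2.8]
finger_gap: 0.0129
```

```bash
python3 st.py
```

```text
[0.4851484  0.22931916 0.11353569] [-2.  -1.5  2.8] [-0.32  0.32 -0.01] 0.012936592060155546 yaw 67.58060170082729 z [-5.0e-04  4.6e-03 -1.0e+00] q6 0.8037067527063866
tool-frame shift to lid centre [-0.0024264  -0.00240398  0.00153113]
```

Gripped (gap 13 mm). I'll turn 0.6 rad clockwise, which is + about tool z.

Emit:
jog_arm(
  steps=[
    [[0.0, 0, 0, 0, 0, 0, 0.07], [0.0, 0, 0, 0, 0, 0, 0.07], [0.0, 0, 0, 0, 0, 0, 0.07], [0.0, 0, 0, 0, 0, 0, 0.07], [0.0, 0, 0, 0, 0, 0, 0.07], [0.0, 0, 0, 0, 0, 0, 0.07], [0.0, 0, 0, 0, 0, 0, 0.07], [0.0, 0, 0, 0, 0, 0, 0.07], [0.0, 0, 0, 0, 0, 0, 0], [0.0, 0, 0, 0, 0, 0, 0]],
  ],
)

```text
time: 5.15
tcp_pos: [0.4852, 0.2293, 0.1151]
tool_rot: [-3.0, -0.918, -0.004]
wrist_force: [0.0, 0.1, -2.1]
finger_gap: 0.0128
```

```bash
python3 st.py
```

```text
[0.48515607 0.2293256  0.11510435] [ 0.   0.1 -2.1] [ 0.03 -0.03  0.  ] 0.01275491814885656 yaw 34.03517806923309 z [ 0.0013  0.0052 -1.    ] q6 1.3893966017281139
tool-frame shift to lid centre [-0.00336967 -0.00065677  0.00309338]
```

Emit:
jog_arm(
  steps=[
    [[0.0, 0, 0, 0.001, 0, 0, 0.025], [0.0, 0, 0, 0.002, 0, 0, 0], [0.0, 0, 0, 0.002, 0, 0, 0], [0.0, 0, 0, 0.002, 0, 0, 0], [0.0, 0, 0, 0.002, 0, 0, 0], [0.0, 0, 0, 0.002, 0, 0, 0], [0.0, 0, 0, 0.002, 0, 0, 0], [0.0, 0, 0, 0.001, 0, 0, 0], [0.0, 0, 0, 0, 0, 0, 0], [0.0, 0, 0, 0, 0, 0, 0]],
  ],
)

```text
time: 5.98
tcp_pos: [0.4856, 0.2296, 0.1041]
tool_rot: [-3.009, -0.887, -0.006]
wrist_force: [0.2, -0.0, -1.3]
finger_gap: 0.0128
```

```bash
python3 st.py; python3 - <<'E'
from h import *
b=save('side','s2.png');a=snapshot('top')
B=cv2.resize(b['image'][190:300,280:410],(650,550),interpolation=cv2.INTER_CUBIC);cv2.imwrite('pics/crop2.png',B[:,:,::-1])
E
```

```text
[0.48559925 0.22963089 0.10405209] [ 0.2 -0.  -1.3] [ 0.05  0.02 -0.  ] 0.012828940263233193 yaw 32.85829636223243 z [ 0.0025  0.0056 -1.    ] q6 1.410166670324381
tool-frame shift to lid centre [-0.00386767 -0.00060951 -0.00796575]
```

View pics/crop2.png

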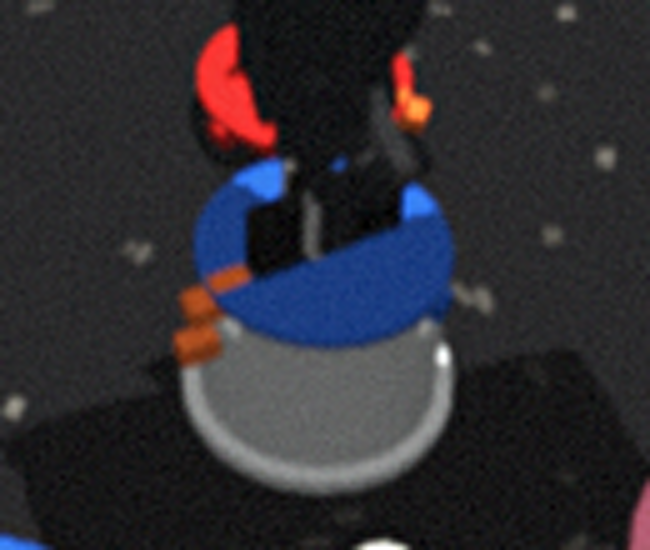

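The key (crop 200,300) is right above the pointer (197,343), and the lid came down 11 mm without resistance, so the lugs are in the notches. I'll press on until there is a force.

Emit:
jog_arm(
  steps=[
    [[0.0, 0, 0, 0.001, 0, 0, 0], [0.0, 0, 0, 0.001, 0, 0, 0], [0.0, 0, 0, 0.001, 0, 0, 0], [0.0, 0, 0, 0, 0, 0, 0], [0.0, 0, 0, 0, 0, 0, 0], [0.0, 0, 0, 0, 0, 0, 0], [0.0, 0, 0, 0, 0, 0, 0], [0.0, 0, 0, 0, 0, 0, 0], [0.0, 0, 0, 0, 0, 0, 0], [0.0, 0, 0, 0, 0, 0, 0]],
  ],
)

```text
time: 6.92
tcp_pos: [0.4856, 0.2297, 0.1035]
tool_rot: [-3.009, -0.888, -0.004]
wrist_force: [-1.0, -0.0, 3.4]
finger_gap: 0.0132
```

Emit:
jog_arm(
  steps=[
    [[0.0, 0, 0, 0.002, 0, 0, 0], [0.0, 0, 0, 0.002, 0, 0, 0], [0.0, 0, 0, 0.003, 0, 0, 0], [0.0, 0, 0, 0.003, 0, 0, 0], [0.0, 0, 0, 0, 0, 0, 0], [0.0, 0, 0, 0, 0, 0, 0], [0.0, 0, 0, 0, 0, 0, 0], [0.0, 0, 0, 0, 0, 0, 0], [0.0, 0, 0, 0, 0, 0, 0], [0.0, 0, 0, 0, 0, 0, 0]],
  ],
)

```text
time: 7.75
tcp_pos: [0.4856, 0.2297, 0.1035]
tool_rot: [-3.009, -0.889, -0.005]
wrist_force: [-0.4, 1.5, 4.7]
finger_gap: 0.0131
```

```bash
python3 st.py
```

```text
[0.48558766 0.22971488 0.10354387] [-0.4  1.5  4.7] [0.03 0.11 0.04] 0.013107024293372644 yaw 32.90492118506997 z [ 0.0018  0.005  -1.    ] q6 1.4098818647219244
tool-frame shift to lid centre [-0.00390818 -0.00053679 -0.00847091]
```

Firm stop exactly 10 mm below the grip height, so it is seated. I'll open the gripper and rise.

Emit:
jog_arm(
  steps=[
    [[0.085, 0, 0, 0, 0, 0, 0], [0.085, 0, 0, 0, 0, 0, 0], [0.085, 0, 0, 0, 0, 0, 0], [0.085, 0, 0, 0, 0, 0, 0], [0.085, 0, 0, 0, 0, 0, 0], [0.085, 0, 0, -0.015, 0, 0, 0], [0.085, 0, 0, -0.03, 0, 0, 0], [0.085, 0, 0, -0.03, 0, 0, 0], [0.085, 0, 0, -0.03, 0, 0, 0], [0.085, -0.01, 0, -0.03, 0, 0, 0]],
  ],
)

```text
time: 8.58
tcp_pos: [0.4741, 0.2224, 0.2359]
tool_rot: [-3.011, -0.889, 0.018]
wrist_force: [0.1, 0.3, 0.9]
finger_gap: 0.0853
```

Emit:
jog_arm(
  steps=[
    [[0.085, -0.03, 0, 0, 0, 0, 0], [0.085, -0.03, 0, 0, 0, 0, 0], [0.085, -0.03, 0, 0, 0, 0, 0], [0.085, -0.02, 0, 0, 0, 0, 0], [0.085, 0, 0, 0, 0, 0, 0], [0.085, 0, 0, 0, 0, 0, 0], [0.085, 0, 0, 0, 0, 0, 0], [0.085, 0, 0, 0, 0, 0, 0], [0.085, 0, 0, 0, 0, 0, 0], [0.085, 0, 0, 0, 0, 0, 0]],
  ],
)

```text
time: 9.42
tcp_pos: [0.3845, 0.1634, 0.2453]
tool_rot: [-3.008, -0.889, -0.013]
wrist_force: [0.1, 0.8, -0.4]
finger_gap: 0.0846
```

```bash
python3 st.py; python3 - <<'E'
from h import *
d=save('wrist','w3.png');b=save('side','s3.png')
B=cv2.resize(b['image'][200:290,300:390],(400,400),interpolation=cv2.INTER_CUBIC);A=d['image'][0:250,200:450]
cv2.imwrite('pics/crop3.png',np.hstack([cv2.resize(A,(400,400)),B])[:,:,::-1])
w=(200,0,450,250);h=cv2.cvtColor(d['image'][:250,200:450],cv2.COLOR_RGB2HSV)
for n,im,w,K in (('wrist',d['image'],(200,0,450,250),d),('side',b['image'],(300,205,390,295),b)):
    h=cv2.cvtColor(im[w[1]:w[3],w[0]:w[2]],cv2.COLOR_RGB2HSV)
    v,u=np.nonzero(cv2.inRange(h,(85,90,60),(125,255,255)))
    c,r,_=cv2.fitEllipse(cv2.convexHull(np.stack([u,v],1).astype(np.float32)));c=np.array(c)+w[:2]
    print(n,c,r,[px2w(K,*c,z).round(4) for z in(.096,.106)])
    if n=='wrist': C=px2w(K,*c,.096)
    k,l,st,ce=cv2.connectedComponentsWithStats(cv2.inRange(h,(5,150,80),(18,255,255)))
    for i in range(1,k):
        if st[i,4]>15:
            p=px2w(K,*(ce[i]+w[:2]),.09 if n=='wrist' else .07)-C;print(ce[i]+w[:2],st[i,4],np.degrees(np.arctan2(p[1],p[0])))
P=lambda d:d['camera_matrix']@np.c_[d['R'],d['t']]
E
```

```text
[0.38445634 0.1633511  0.24529144] [ 0.1  0.8 -0.4] [-0.02  0.01 -0.  ] 0.08464890728967821 yaw 32.9384274458489 z [ 0.0068  0.0068 -1.    ] q6 1.3638869685697916
tool-frame shift to lid centre [ 0.11576353 -0.00094879  0.13438289]
wrist [321.1115036   41.43415833] (145.88182067871094, 154.30162048339844) [array([0.4837, 0.2281, 0.096 ]), array([0.4823, 0.2272, 0.106 ])]
[210.89247312 188.05913978] 372 173.33116250732797
[432.         182.93150685] 73 -106.31006901677192
side [344.74983215 240.0815773 ] (38.91764450073242, 55.083457946777344) [array([0.4803, 0.2309, 0.096 ]), array([0.4803, 0.2406, 0.106 ])]
[360.5        210.45454545] 66 -106.44521300736804
[319.88888889 253.47619048] 126 26.1081352653314
```

View pics/crop3.png

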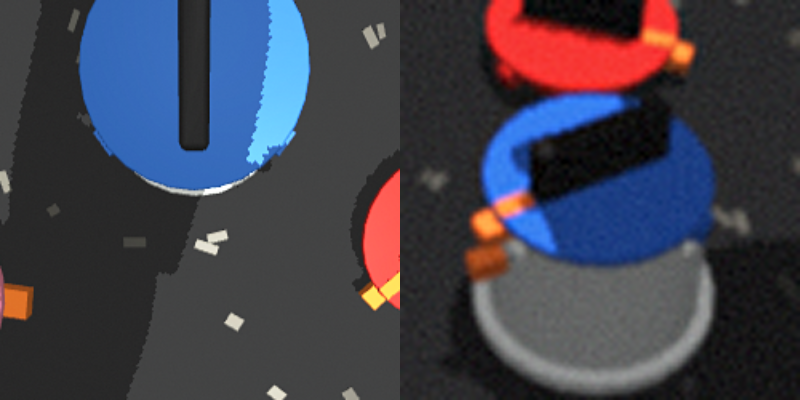

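The side view shows the lid flat on the rim with the key (490,222) directly over the pointer (487,262). The disc centre sits consistently at seated height (0.096 top) in both cameras, and the arm is clear. Handing in.

```bash
python3 -c "
from plant import *
print(close_job(), sense()['time'])"
```

```text
the job is handed in; nothing more can be done
the job is handed in; nothing more can be done
```

I turned the blue lid about 35° clockwise, until its key stood over the pointer. It dropped into the notches, and I pressed it home, let go and backed off; the job was handed in at about 9.5 s. The hand-in gave no verdict.

**Last checks:**
- **Height:** the gripper stopped firmly 10 mm below where it first gripped the lid, as it should when the lid is seated. The press itself was light, about 5 N as read at the end of the call.
- **Centre:** assuming seated height, the wrist and side cameras put the lid at (0.484, 0.228) and (0.480, 0.231). That is a 4 mm disagreement, within the 10 mm allowed.
- **Angle:** the gripper let go at 32.9°, against a pointer measured at about 32.5°. The last side view shows the key right over the pointer. The final wrist picture cut the key off, so I could not measure its angle after release.
- **Flatness:** judged by eye in the side view, not measured.
- **Lifting and surroundings:** while turning, the gripper carried the lid's weight and rose about 1.6 mm, far below the 35 mm limit. The arm stayed well clear of the green lid and the rack, but I did not re-measure either one afterwards.

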